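Load a terminal strip for an insulation test and close the interlocked guard

TASK

Set up the insulation test: take the white terminal strip out of the blue rack, lay it flat on the open bench and let go of it to change the grip from its ends to its long sides, then seat it flat and fully home in the fixture's black nest. Then lift the guard hood by its handle and lower it square over the nest, its steel tongue going straight into the slot of the red switch, until the hood stands flat on the base plate. Set both down gently rather than dropping them, and leave the other things on the bench where they are.

Things in the scene. Friction and masses are not known exactly. Their poses are not given: they have to be found in the camera images.
- strip: White screw terminal strip, a block 18 (x) x 60 (y) x 14 mm (z), about 20 g, either way round. Origin: centre of its underside; length along its own y, z up. It starts in one rack lane, both ends standing about 8 mm out of it, underside 6 mm above the bench. In the rack only its ends (60 mm apart) can be gripped; in the nest only the middle of its long sides (18 mm apart).
- rack: Blue plastic parts rack, fixed, 68 (x) x 44 (y) x 24 mm; origin: centre of its underside. Two lanes run along its own y, centred at x = -16 and +16 mm, 24 mm wide, open on top and at both ends; lane floor 6 mm above the bench, walls 18 mm above the floor. The strip lies in one lane, the heat sink in the other.
- fixture: Fixed test fixture: aluminium base plate, 74 mm wide (x), y = -58 to +102 mm, 10 mm thick. Origin: on the bench under the centre of the black nest; y runs along the nest towards the red switch. Switch: x = -21 to 21, y = 54 to 90 mm, top 40 mm above the bench; black cable gland on its far side.
- nest (a point): Centre of the pocket floor, 14 mm above the bench, axes as the fixture's: the strip's origin belongs here, strip y along fixture y. Pocket 21 x 63 mm: two black U-shaped ends (end walls to 40 mm, cheeks to 28 mm above the bench, sloped lead-ins above 22 mm). Between them, y = -21 to 21 mm, the long sides are open down to the base plate for the fingers; under the strip is a 13 mm wide brass pad.
- slot (a point): Centre of the mouth of the slot in the red switch's top, 66 mm along the fixture's +y from the nest, 40 mm above the bench. The slot is 23 mm (fixture x) by 7 mm (fixture y), 25 mm deep, straight down, with a 3 mm chamfer at the mouth.
- hood: Loose guard hood, about 0.22 kg: clear box open below, 58 (x) x 100 (y) x 48 mm, yellow top with a black handle bar 14 (x) x 60 (y) mm from 48 to 74 mm above the underside, to be gripped across 14 mm. Origin: centre of the underside; +y towards the tongue, z up. Stands upright on the brown board (3 mm). Fitted: origin over the nest centre, 10 mm above the bench, axes parallel to the fixture's.
- tongue_tip (a point): Lower end of the hood's flat steel tongue, which hangs from a bracket outside the hood's +y side: 20 mm (hood x) by 4 mm (hood y), at hood y = 66 mm; the tip is 11.5 mm above the hood's underside. Fitted, it stands 18.5 mm deep in the slot.
- heat_sink: Silver-grey finned heat sink, 22 x 34 x 20 mm, loose in the rack's other lane: leave it. Origin: centre of its underside.
- relay: Blue relay, 20 x 28 x 22 mm, loose on the bench: leave it.
- pen: Green and white marker pen, 17 x 135 x 16 mm, lying loose at the front edge of the bench: leave it.
- tape: Roll of black tape, 62 x 60 x 19 mm, loose, lying flat behind the vice: leave it.
Things that resemble listed ones, but are neither listed nor needed, are in the scene too. Of the things shaped like the strip, the white one is meant.

How it is judged:
By the outcome, as a careful person would: the job done as asked, in the order asked, and still so for the second after the job is handed in, with the robot touching nothing.
It also fails if it takes over 67 s, if anything falls off the work surface, if the arm or the gripper's body presses on something with over 40 N, if the wrist force passes 120 N, or if a joint passes its speed limit or range.

ROBOT

A 6-joint arm with a two-finger parallel gripper is mounted at the origin on a cart in front of the work surface, level with it; the furniture and walls round the work are solid. World frame = base frame: x ahead of the robot, y to its left, z up, the work surface at z = 0. Lengths are in m, angles in rad, forces in N, time in s.
With the tool pointing down it reaches from about 0.25 to 0.775 m from the base axis. Payload 8.9 kg.
Tool frame: the origin (TCP) lies where the fingers leave the gripper's body, on its centre line; the fingertips stand 73 mm ahead of it and the grasp point (between the pads) lies 54 mm ahead of it (robot.grip_depth is the distance from the TCP to the grasp point, in m); z points along the fingers, y is the line along which they close (so a half turn about z gives the same grasp; the last joint's range is limited). The gripper opens to 85 mm and grips with 20 to 120 N. Pads are 22 mm wide; open, the fingers measure 114 mm over their backs; the gripper's body (76 mm by 85 mm) begins 54 mm behind the grasp point. The pads swing forward as they close: fully open they stand 13 mm farther back than shut.
Start: joints at [-1.39, 0.291, -0.153, 1.127, 0, 1.431], TCP at [0.165, -0.498, 0.304] pointing down, gripper open.
Joint ranges: [-2.52, 2.52], [-0.91, 1.74], [-1.3, 1.37], [-1.96, 2.02], [-1.52, 1.47], [-3.14, 3.14]. Speed limits (rad/s): [2.22, 2.22, 2.79, 3.14, 3.14, 3.14].

INTERFACE

Orientations are given as a rotation vector (axis times angle).
In Python, from workcell import robot, grab_frame, workorder gives the robot as it stands.
- The arm moves only by the shell command python3 -m jog 'ROWS' [FORCE]. ROWS is JSON, a list that holds one entry, the list of rows, each a list of 7 numbers: the turn, a rotation vector about the tool's x, y, z in rad, then the shift along the tool's x, y, z in mm, then the closure in counts, from 0 (fully open) to 255 (shut). In form: [[[wx, wy, wz, dx, dy, dz, claw], ...]]. A call has 1 to 8 rows; each row shifts and turns the commanded pose from where the row before left it, along the tool's axes as they then stand; what a row does not reach is not made up. A row lasts 1/10 s, in which the tool goes at most 50 mm and 8.59 degrees, less where a joint would pass 70% of its speed; a pose out of reach is approached as far as the arm can. A call with a gripper value outside its range is refused whole. The fingers move at their own pace and stop on an object; FORCE is the grip in N (left out, the last holds). Time passes only in rows, so rows that do not move let the fingers close. It gives the time, the measured TCP pose, the force, the opening and the grip force at its end, in the units of the state.
- robot.get_state(): the state, without advancing time (a new reading comes with each control period).
- grab_frame(name): name is "scene" or "top"; returns a dict with "frame" (400x640x3 uint8, red, green, blue), "vfov" (degrees; the focal length in pixels is half the picture's height over the tangent of half this angle, whatever the lens; pixels are square), "cx", "cy" (the principal point, pixels), "origin" and "orientation" of the camera in the world. Camera axes: x right, y down, z forward; pixel columns grow to the right and rows downward; lengths in m; the calibration is good to about 2 mm. A picture is of the moment at which its call begins. There is no depth.
- workorder.sign_off(): hands the job in; it is judged then, once.
The state is a dict: "t": time; "joints": joint angles; "joint_vel": joint speeds; "joint_efforts": joint torques, N m; "ee_pos": TCP position; "orientation": TCP orientation; "ft_force": force on the tool from outside, world axes, zero at the start; "wrist_torque": the same for the moment, N m; "width": finger opening in m; "grasp_force": force on a finger pad.
Only numpy, scipy, OpenCV 4.12 (cv2) and the standard library are available. Lean on these libraries where they do the work, as an engineer would, in place of code of your own. Each camera call takes 0.05 s, during which the arm holds its last target. There are 200 camera calls.

## Working session

There is one attempt and no reset: what is moved stays moved. The work goes in short steps, Python scripts to look and compute and a shell command to move; the robot and the scene stay as the last step left them, time stands still between calls to the robot, and variables do not carry over. Pictures are saved under pics/ and viewed, at most 10 in all, crops included, and the job is handed in when it is done.

```bash
mkdir -p pics; ls
python3 - <<'E'
from workcell import robot, grab_frame
import cv2
for n in ("scene","top"):
    f=grab_frame(n); cv2.imwrite(f"pics/{n}0.png",cv2.cvtColor(f["frame"],cv2.COLOR_RGB2BGR))
    print(n,f["vfov"],f["cx"],f["cy"],f["origin"],f["orientation"],[k for k in f])
s=robot.get_state();print(s["t"],s["ee_pos"],s["orientation"],s["width"])
E
```

```text
pics
scene 52.00193750759742 315.049164372174 191.53796496526556 [0.02573408 0.60139439 0.88700847] [-0.82176097  2.58356055 -1.0675133 ] ['frame', 'vfov', 'cx', 'cy', 'origin', 'orientation']
top 54.058887928162406 322.8196256182644 197.2446141004697 [ 0.39564088 -0.09800966  1.08648046] [-2.15068706  2.17583493 -0.09528355] ['frame', 'vfov', 'cx', 'cy', 'origin', 'orientation']
0.1 [ 0.16501086 -0.49806859  0.30341061] [-3.10036627e+00 -5.00057228e-01  4.13272646e-05] 0.08564146397191365
```

View pics/top0.png

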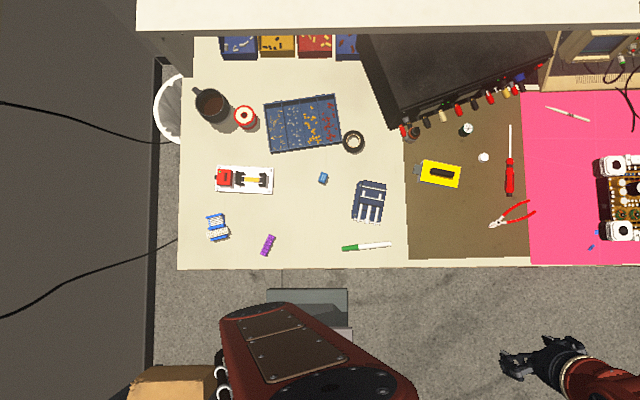

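View pics/scene0.png

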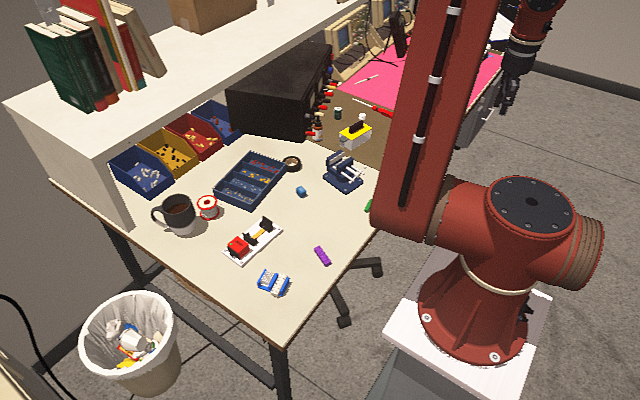

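The top view shows the rack at about (217,227), the fixture at (245,180) with the red switch on its left, and the hood at (437,173) with its tongue to the left. The purple decoy is at (268,244), the relay at (323,178), and the vice at (370,201). I'll enlarge these next.

```bash
cat > h.py <<'E'
import numpy as np, cv2
from scipy.spatial.transform import Rotation as R
from scipy.optimize import least_squares
from workcell import robot, grab_frame
def grab(n,k=4):
    f=grab_frame(n); a=f["frame"].astype(float)
    for _ in range(k-1): a+=grab_frame(n)["frame"]
    f["im"]=cv2.cvtColor((a/k).astype(np.uint8),cv2.COLOR_RGB2BGR); return f
def crop(f,x0,y0,w,h,s):
    c=cv2.resize(f["im"][y0:y0+h,x0:x0+w],None,fx=s,fy=s,interpolation=cv2.INTER_CUBIC)
    for x in range(x0-x0%10+10,x0+w,10): cv2.putText(c,str(x),(int((x+.5-x0)*s)-10,10),0,.33,(0,0,255),1); cv2.line(c,(int((x+.5-x0)*s),12),(int((x+.5-x0)*s),20),(0,0,255),1)
    for y in range(y0-y0%10+10,y0+h,10): cv2.putText(c,str(y),(0,int((y+.5-y0)*s)+4),0,.33,(0,0,255),1); cv2.line(c,(24,int((y+.5-y0)*s)),(32,int((y+.5-y0)*s)),(0,0,255),1)
    return c
def proj(f,P):
    F=200/np.tan(np.radians(f["vfov"]/2)); c=R.from_rotvec(f["orientation"]).inv().apply(np.atleast_2d(P)-f["origin"])
    return c[:,:2]/c[:,2:]*F+[f["cx"],f["cy"]]
def ray(f,u,v,z):
    F=200/np.tan(np.radians(f["vfov"]/2)); d=R.from_rotvec(f["orientation"]).apply([(u-f["cx"])/F,(v-f["cy"])/F,1])
    return f["origin"]+d*(z-f["origin"][2])/d[2]
def place(p,L):  # p=(x,y,yaw,z)
    c,s=np.cos(p[2]),np.sin(p[2]); L=np.atleast_2d(L).astype(float)
    return np.c_[p[0]+c*L[:,0]-s*L[:,1],p[1]+s*L[:,0]+c*L[:,1],p[3]+L[:,2]]
E
python3 - <<'E'
from h import *
t=grab("top"); s=grab("scene")
a=crop(t,200,160,80,88,6); b=crop(t,408,150,60,45,5); c=crop(t,205,210,30,34,9)
o=np.zeros((600,800,3),np.uint8); o[:a.shape[0],:480]=a; o[:225,490:790]=b; o[235:235+306,490:760]=c; cv2.imwrite("pics/t1.png",o)
a=crop(s,218,210,80,90,6); b=crop(s,330,105,50,60,6)
o=np.zeros((600,800,3),np.uint8); o[:540,:480]=a; o[:360,490:790]=b; cv2.imwrite("pics/s1.png",o)
for u,v,z in [(217,227,.024),(244,180,.01),(437,173,.05),(225,177,.04)]: print(ray(t,u,v,z).round(3))
E
```

```text
[0.426 0.203 0.024]
[0.556 0.134 0.01 ]
[ 0.562 -0.39   0.05 ]
[0.56  0.179 0.04 ]
```

View pics/t1.png

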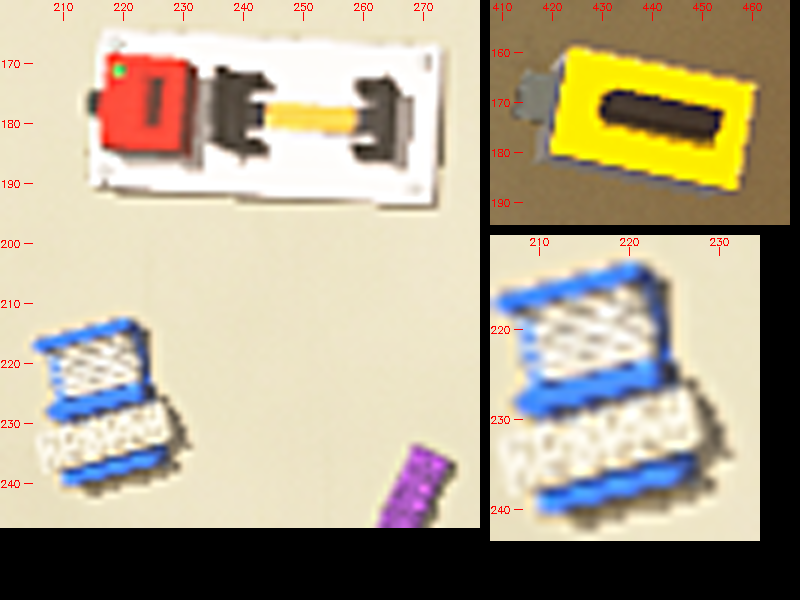

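View pics/s1.png

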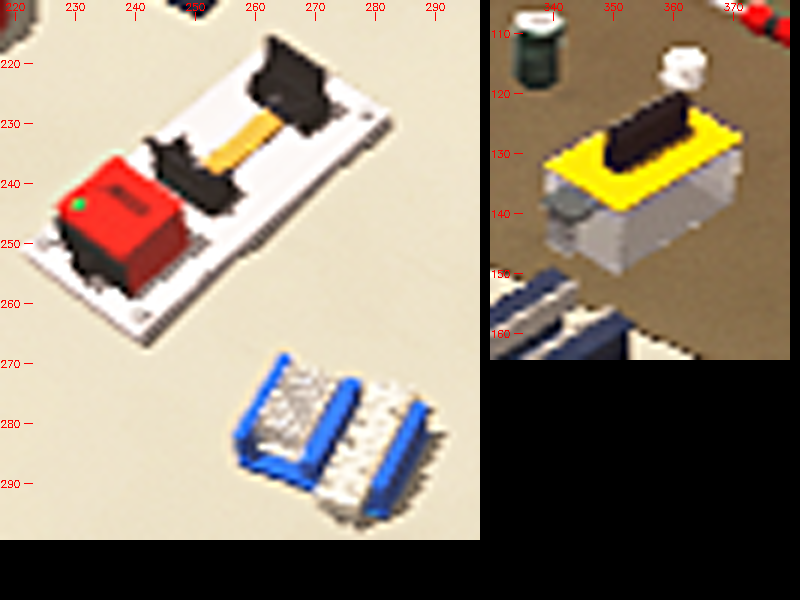

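Fixture, rack and hood are readable in both views. The strip is in the rack's lower (near-robot) lane, centred at about top px (216.6,232.3). Next I'll fit the poses.

```bash
cat > fit.py <<'E'
from h import *
t=grab_frame("top"); s=grab_frame("scene")
T=lambda x,y:(t,x/6+199.5,y/6+159.5); H=lambda x,y:(t,(x-490)/5+407.5,y/5+149.5); K=lambda x,y:(t,(x-490)/9+204.5,(y-235)/9+209.5)
S=lambda x,y:(s,x/6+217.5,y/6+209.5); Q=lambda x,y:(s,(x-490)/6+329.5,y/6+104.5)
def fit(name,x0,obs,z):
    def r(p): return np.concatenate([proj(c,place([p[0],p[1],p[2],z],L))[0]-[u,v] for (c,u,v),L in obs])
    q=least_squares(r,x0,loss="soft_l1",f_scale=.7); print(name,q.x.round(4)); print(r(q.x).reshape(-1,2).round(1).tolist()); return q.x
fx=[(T(103,30),(.037,.102,.01)),(T(442,45),(.037,-.058,.01)),(T(435,205),(-.037,-.058,.01)),(T(91,187),(-.037,.102,.01)),
(T(107,53),(.021,.09,.04)),(T(190,62),(.021,.054,.04)),(T(186,153),(-.021,.054,.04)),(T(101,147),(-.021,.09,.04)),(T(154,101),(0,.066,.04)),(T(264,119),(0,.021,.014)),(T(357,121),(0,-.021,.014)),
(S(126,200),(0,.066,.04)),(S(22,254),(.037,.102,.01)),(S(147,338),(-.037,.102,.01)),(S(392,119),(-.037,-.058,.01)),(S(188,207),(-.021,.054,.04)),(S(126,250),(-.021,.09,.04)),(S(119,155),(.021,.054,.04)),(S(58,205),(.021,.09,.04))]
hd=[(H(570,46),(.029,.05,.048)),(H(757,85),(.029,-.05,.048)),(H(739,190),(-.029,-.05,.048)),(H(551,153),(-.029,.05,.048)),(H(661,115),(0,0,.074)),
(Q(545,166),(.029,.05,.048)),(Q(628,210),(-.029,.05,.048)),(Q(742,134),(-.029,-.05,.048)),(Q(622,275),(-.029,.05,0))]
rk=[(K(497,302),(.034,.022,.024)),(K(640,264),(.034,-.022,.024)),(K(539,495),(-.034,.022,.024)),(K(697,450),(-.034,-.022,.024)),
(S(283,353),(.034,-.022,.024)),(S(428,405),(-.034,-.022,.024)),(S(236,435),(.034,.022,.024)),(S(375,493),(-.034,.022,.024))]
F=fit("fixture",[.556,.13,-.04],fx,0); Hh=fit("hood",[.56,-.39,-.2],hd,.003); Rk=fit("rack",[.426,.203,.26],rk,0)
print("strip lane", place([*Rk,0],(-.016,0,.006)), "strip px", ray(*K(599,440),.02))
E
python3 fit.py
```

```text
fixture [ 0.5568  0.1115 -0.0601]
[[-0.0, 0.3], [0.6, 0.4], [0.1, 0.1], [-0.0, 0.4], [0.1, 0.4], [-0.5, -0.5], [-1.0, -0.3], [-0.0, 0.1], [0.5, 0.5], [0.8, -0.3], [0.4, 0.0], [0.9, -0.2], [-0.1, -0.7], [-1.2, 0.0], [-0.2, -1.2], [-0.4, -0.2], [-0.2, 1.5], [-0.2, 0.5], [-0.2, 0.7]]
hood [ 0.5607 -0.3986 -0.2022]
[[0.1, 0.7], [-0.1, -0.2], [0.1, 0.0], [0.3, 0.4], [1.6, -0.7], [0.2, 0.1], [-1.0, 0.6], [0.1, 0.8], [-1.0, 1.0]]
rack [0.4278 0.2066 0.2193]
[[0.1, -1.0], [0.0, -0.4], [0.4, 2.0], [-1.2, 3.3], [-0.4, -0.3], [0.1, 0.0], [-1.0, 0.0], [1.0, -0.1]]
strip lane [[0.41220303 0.20315842 0.006     ]] strip px [0.41171115 0.20533011 0.02      ]
```

```bash
cat > plan.py <<'E'
import sys
from h import *
# plan.py x y z(mm TCP) heading(rad of tool x) rows : tool-axis increments, from the present pose
x,y,z,h,n=map(float,sys.argv[1:6]); n=int(n)
s=robot.get_state(); A=R.from_rotvec(s["orientation"]).as_matrix(); h0=np.arctan2(A[1,0],A[0,0])
dh=(h-h0+np.pi)%(2*np.pi)-np.pi
if len(sys.argv)>6: dh+=2*np.pi*float(sys.argv[6])
d=(np.array([x,y,z])-s["ee_pos"]*1000)/n
print("from",(s["ee_pos"]*1000).round(1),"h0 %.3f dh %.3f tilt"%(h0,dh),A[:2,2].round(4),"F",s["ft_force"].round(1),"w %.1f g %.1f t %.1f"%(s["width"]*1e3,s["grasp_force"],s["t"]))
for i in range(n):
    a=h0+dh*i/n; print([0,0,round(-dh/n,3),round(np.cos(a)*d[0]+np.sin(a)*d[1],1),round(np.sin(a)*d[0]-np.cos(a)*d[1],1),round(-d[2],1)])
E
python3 plan.py 412 205 200 3.38 24
```

```text
from [ 165.  -498.4  303.9] h0 0.320 dh 3.060 tilt [ 0. -0.] F [ 0.2 -0.2 -0.2] w 85.5 g 0.0 t 0.6
[0, 0, np.float64(-0.128), np.float64(19.0), np.float64(-24.6), np.float64(4.3)]
[0, 0, np.float64(-0.128), np.float64(22.0), np.float64(-22.0), np.float64(4.3)]
[0, 0, np.float64(-0.128), np.float64(24.6), np.float64(-19.0), np.float64(4.3)]
[0, 0, np.float64(-0.128), np.float64(26.8), np.float64(-15.7), np.float64(4.3)]
[0, 0, np.float64(-0.128), np.float64(28.6), np.float64(-12.2), np.float64(4.3)]
[0, 0, np.float64(-0.128), np.float64(29.9), np.float64(-8.5), np.float64(4.3)]
[0, 0, np.float64(-0.128), np.float64(30.7), np.float64(-4.6), np.float64(4.3)]
[0, 0, np.float64(-0.128), np.float64(31.1), np.float64(-0.6), np.float64(4.3)]
[0, 0, np.float64(-0.128), np.float64(30.9), np.float64(3.3), np.float64(4.3)]
[0, 0, np.float64(-0.128), np.float64(30.2), np.float64(7.2), np.float64(4.3)]
[0, 0, np.float64(-0.128), np.float64(29.1), np.float64(11.0), np.float64(4.3)]
[0, 0, np.float64(-0.128), np.float64(27.4), np.float64(14.6), np.float64(4.3)]
[0, 0, np.float64(-0.128), np.float64(
[... 219 characters left out ...]
(-0.128), np.float64(16.8), np.float64(26.1), np.float64(4.3)]
[0, 0, np.float64(-0.128), np.float64(13.3), np.float64(28.0), np.float64(4.3)]
[0, 0, np.float64(-0.128), np.float64(9.7), np.float64(29.5), np.float64(4.3)]
[0, 0, np.float64(-0.128), np.float64(5.8), np.float64(30.5), np.float64(4.3)]
[0, 0, np.float64(-0.128), np.float64(1.9), np.float64(31.0), np.float64(4.3)]
[0, 0, np.float64(-0.128), np.float64(-2.0), np.float64(31.0), np.float64(4.3)]
[0, 0, np.float64(-0.128), np.float64(-6.0), np.float64(30.5), np.float64(4.3)]
[0, 0, np.float64(-0.128), np.float64(-9.8), np.float64(29.5), np.float64(4.3)]
[0, 0, np.float64(-0.128), np.float64(-13.5), np.float64(28.0), np.float64(4.3)]
```

```bash
sed -i 's/round(/float(round(/2' plan.py; sed -i '$d' plan.py
cat >> plan.py <<'E'
    a=h0+dh*i/n; print(*np.round([-dh/n,np.cos(a)*d[0]+np.sin(a)*d[1],np.sin(a)*d[0]-np.cos(a)*d[1],-d[2]],3).tolist())
E
sed -i 's/float(round(/round(/' plan.py
python3 -m jog '[[[0,0,-0.128,19,-25,4,0],[0,0,-0.128,22,-22,4,0],[0,0,-0.128,25,-19,4,0],[0,0,-0.128,27,-16,4,0],[0,0,-0.128,29,-12,4,0],[0,0,-0.128,30,-8,4,0],[0,0,-0.128,31,-5,4,0],[0,0,-0.128,31,-1,4,0]]]'
python3 -m jog '[[[0,0,-0.128,31,3,4,0],[0,0,-0.128,30,7,4,0],[0,0,-0.128,29,11,4,0],[0,0,-0.128,27,15,4,0],[0,0,-0.128,25,18,4,0],[0,0,-0.128,23,21,4,0],[0,0,-0.128,20,24,4,0],[0,0,-0.128,17,26,4,0]]]'
python3 -m jog '[[[0,0,-0.128,13,28,4,0],[0,0,-0.128,10,29,4,0],[0,0,-0.128,6,30,4,0],[0,0,-0.128,2,31,4,0],[0,0,-0.128,-2,31,4,0],[0,0,-0.128,-6,30,4,0],[0,0,-0.128,-10,29,4,0],[0,0,-0.128,-13,28,4,0]]]'
python3 plan.py 412 205 150 3.38 3
```

```text
t: 1.4
ee_pos: [0.2477, -0.2611, 0.2719]
orientation: [2.453, 1.961, 0.0]
ft_force: [0.7, 0.4, 1.1]
width: 0.0855
grasp_force: 0.0
t: 2.2
ee_pos: [0.3288, -0.0265, 0.24]
orientation: [1.177, 2.912, 0.0]
ft_force: [0.2, -0.4, -0.3]
width: 0.0857
grasp_force: 0.0
t: 3.0
ee_pos: [0.4077, 0.2071, 0.2078]
orientation: [-0.401, 3.116, -0.0]
ft_force: [-1.0, -0.6, 0.3]
width: 0.0851
grasp_force: 0.0
from [407.7 207.1 207.8] h0 -2.886 dh -0.017 tilt [0.0004 0.0001] F [-1.  -0.6  0.3] w 85.1 g 0.0 t 3.0
0.006 -1.213 -1.05 19.275
0.006 -1.219 -1.043 19.275
0.006 -1.225 -1.036 19.275
```

```bash
python3 -m jog '[[[0,0,0.006,-1,-1,20,0],[0,0,0.006,-1,-1,20,0],[0,0,0.004,-2,-1,22,0],[0,0,0,0,0,0,0]]]'
python3 - <<'E'
from h import *
t=grab("top",2); s=grab("scene",2)
o=np.zeros((600,800,3),np.uint8); o[:560,:400]=crop(t,195,195,50,70,8); o[:560,400:800]=crop(s,245,235,50,70,8); cv2.imwrite("pics/a2.png",o)
E
python3 plan.py 412 205 77 3.38 3
```

```text
t: 3.4
ee_pos: [0.4106, 0.2034, 0.144]
orientation: [0.367, -3.116, 0.001]
ft_force: [-0.4, -0.1, 0.3]
width: 0.0857
grasp_force: 0.0
from [412.5 203.9 146.9] h0 -2.907 dh 0.004 tilt [0.0014 0.0004] F [ 0.1 -0.3  0.1] w 85.6 g 0.0 t 3.6
-0.001 0.081 0.392 23.315
-0.001 0.081 0.392 23.315
-0.001 0.08 0.392 23.315
```

View pics/a2.png

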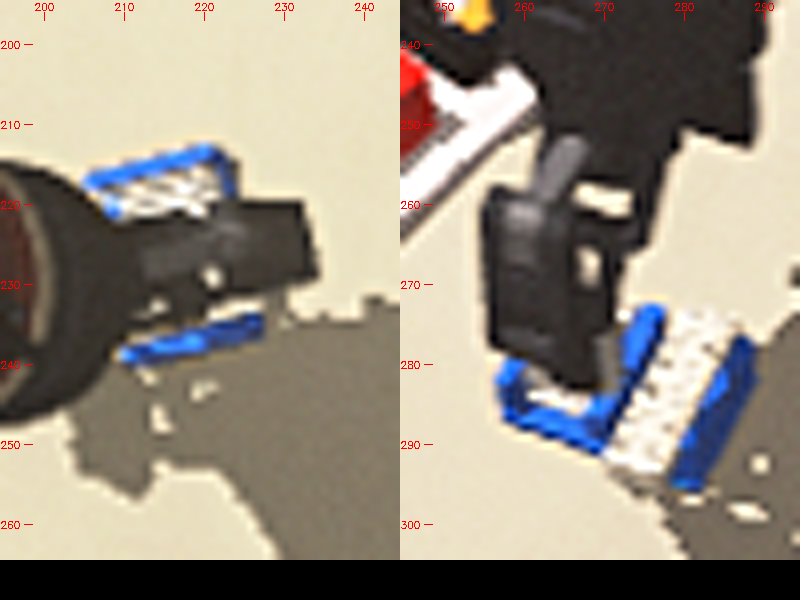

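The fingers straddle the strip's lane as planned: the strip is visible in the lower lane, with the gripper centred over it at top px (218,228). I'll descend and grip.

```bash
python3 -m jog '[[[0,0,0,0,0.5,20,0],[0,0,0,0,0.5,20,0],[0,0,0,0,0,15,0],[0,0,0,0,0,10,0],[0,0,0,0,0,5,0],[0,0,0,0,0,0,0],[0,0,0,0,0,0,60],[0,0,0,0,0,0,110]]]' 30
python3 plan.py 412 205 77 3.38 1
python3 -m jog '[[[0,0,0,0,0,0,160],[0,0,0,0,0,0,160],[0,0,0,0,0,0,160],[0,0,0,0,0,0,160]]]' 30
python3 plan.py 412 205 77 3.38 1
```

```text
t: 4.4
ee_pos: [0.4122, 0.2049, 0.0766]
orientation: [-0.367, 3.119, 0.0]
ft_force: [-0.2, 2.1, 28.2]
width: 0.0589
grasp_force: 21.2
from [412.2 204.9  76.6] h0 -2.907 dh 0.004 tilt [0.0011 0.0004] F [-0.2  2.1 28.2] w 58.9 g 21.2 t 4.4
-0.004 0.174 0.108 -0.425
t: 4.8
ee_pos: [0.4122, 0.2049, 0.0768]
orientation: [-0.367, 3.119, 0.001]
ft_force: [-0.8, -0.4, 5.8]
width: 0.0587
grasp_force: 31.2
from [412.2 204.9  76.8] h0 -2.907 dh 0.004 tilt [0.0013 0.0005] F [-0.8 -0.4  5.8] w 58.7 g 31.2 t 4.8
-0.004 0.162 0.105 -0.222
```

```bash
python3 -m jog '[[[0,0,0,0,0,-5,160],[0,0,0,0,0,-15,160],[0,0,0,0,0,-25,160],[0,0,0,0,0,-25,160]]]'
python3 plan.py 450 -10 110 3.082 8
```

```text
t: 5.2
ee_pos: [0.4115, 0.2047, 0.147]
orientation: [0.367, -3.12, 0.0]
ft_force: [0.2, -0.7, 0.6]
width: 0.0593
grasp_force: 32.8
from [411.5 204.7 147. ] h0 -2.907 dh -0.294 tilt [-0.0004 -0.0002] F [ 0.2 -0.7  0.6] w 59.3 g 32.8 t 5.2
0.037 1.541 -27.218 4.631
0.037 0.541 -27.257 4.631
0.037 -0.46 -27.258 4.631
0.037 -1.461 -27.223 4.631
0.037 -2.459 -27.151 4.631
0.037 -3.454 -27.042 4.631
0.037 -4.445 -26.897 4.631
0.037 -5.429 -26.716 4.631
```

```bash
python3 -m jog '[[[0,0,0.037,1.5,-27,0,160],[0,0,0.037,0.5,-27,5,160],[0,0,0.037,-0.5,-27,5,160],[0,0,0.037,-1.5,-27,5,160],[0,0,0.037,-2.5,-27,5,160],[0,0,0.037,-3.5,-27,5,160],[0,0,0.037,-4.5,-27,5,160],[0,0,0.037,-5.5,-27,7,160]]]'
python3 -m jog '[[[0,0,0,0,0,10,160],[0,0,0,0,0,10,160],[0,0,0,0,0,8,160],[0,0,0,0,0,0,160]]]'
python3 plan.py 450 -10 71 3.082 8
python3 - <<'E'
from h import *
t=grab("top",2); s=grab("scene",2)
P=place([.450,-.010,-.06,.0],(0,0,.02)); print(proj(t,P),proj(s,P))
u,v=proj(s,P)[0].astype(int); a,b=proj(t,P)[0].astype(int)
o=np.zeros((600,800,3),np.uint8); o[:560,:400]=crop(t,a-25,b-35,50,70,8); o[:560,400:800]=crop(s,u-25,v-35,50,70,8); cv2.imwrite("pics/a3.png",o)
E
```

```text
t: 6.0
ee_pos: [0.4507, -0.0104, 0.1095]
orientation: [0.099, 3.139, -0.0]
ft_force: [0.1, 0.8, -0.9]
width: 0.0587
grasp_force: 32.9
t: 6.4
ee_pos: [0.4492, -0.0082, 0.0799]
orientation: [-0.095, -3.138, -0.001]
ft_force: [0.7, 0.2, 0.1]
width: 0.0586
grasp_force: 32.8
from [449.2  -8.2  79.9] h0 3.081 dh 0.001 tilt [-0.0021  0.0006] F [0.7 0.2 0.1] w 58.6 g 32.8 t 6.4
-0.0 -0.11 -0.218 1.115
-0.0 -0.11 -0.218 1.115
-0.0 -0.11 -0.218 1.115
-0.0 -0.11 -0.218 1.115
-0.0 -0.11 -0.218 1.115
-0.0 -0.11 -0.218 1.115
-0.0 -0.11 -0.218 1.115
-0.0 -0.11 -0.219 1.115
[[295.63704741 217.28211847]] [[315.98225956 221.61014691]]
```

View pics/a3.png

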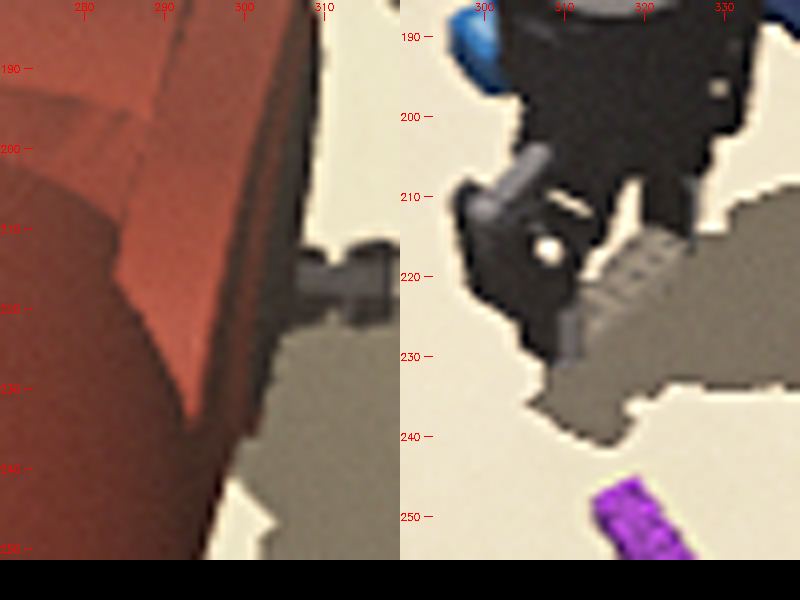

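The scene view shows the strip held level by its ends at about px (320,221), well clear of the purple part and the relay. I'll lower it until it touches.

```bash
python3 -m jog '[[[0,0,0,0,0,4,160],[0,0,0,0,0,2,160],[0,0,0,0,0,1,160],[0,0,0,0,0,0,160]]]'
python3 -m jog '[[[0,0,0,0,0,1,160],[0,0,0,0,0,0,160]]]'
python3 -m jog '[[[0,0,0,0,0,1,160],[0,0,0,0,0,0,160]]]'
python3 plan.py 450 -10 71 3.082 1
```

```text
t: 7.0
ee_pos: [0.4501, -0.0092, 0.0738]
orientation: [-0.097, -3.14, -0.0]
ft_force: [0.4, 0.1, -0.5]
width: 0.0587
grasp_force: 32.8
t: 7.2
ee_pos: [0.4502, -0.0092, 0.0728]
orientation: [-0.097, -3.14, -0.0]
ft_force: [0.3, 0.8, -0.4]
width: 0.059
grasp_force: 32.8
t: 7.4
ee_pos: [0.4502, -0.0092, 0.0718]
orientation: [-0.097, -3.14, -0.0]
ft_force: [0.4, -0.1, -1.1]
width: 0.0587
grasp_force: 32.8
from [450.2  -9.2  71.8] h0 3.080 dh 0.002 tilt [-0.0001  0.    ] F [ 0.4 -0.1 -1.1] w 58.7 g 32.8 t 7.4
-0.002 0.119 -0.834 0.827
```

```bash
python3 -m jog '[[[0,0,0,0,0,0.7,160],[0,0,0,0,0,0,160]]]'
python3 -m jog '[[[0,0,0,0,0,0.7,160],[0,0,0,0,0,0,160]]]'
```

```text
t: 7.6
ee_pos: [0.4502, -0.0091, 0.0711]
orientation: [-0.097, -3.14, -0.0]
ft_force: [-0.8, 0.3, 0.0]
width: 0.0591
grasp_force: 32.8
t: 7.8
ee_pos: [0.4502, -0.0092, 0.0708]
orientation: [0.097, 3.14, -0.0]
ft_force: [-0.7, -0.4, 5.1]
width: 0.0588
grasp_force: 33.5
```

```bash
python3 -m jog '[[[0,0,0,0,0,0,60],[0,0,0,0,0,0,30],[0,0,0,0,0,0,0],[0,0,0,0,0,0,0],[0,0,0,0,0,-10,0],[0,0,0,0,0,-25,0],[0,0,0,0,0,-25,0],[0,0,0.13,0,0,0,0]]]'
python3 -m jog '[[[0,0,0.144,0,0,0,0],[0,0,0.144,0,0,0,0],[0,0,0.144,0,0,0,0],[0,0,0.144,0,0,0,0],[0,0,0.144,0,0,0,0],[0,0,0.144,0,0,0,0],[0,0,0.144,0,0,0,0],[0,0,0.144,0,0,0,0]]]'
python3 -m jog '[[[0,0,0.144,0,0,0,0],[0,0,0.144,0,0,0,0],[0,0,0,0,0,0,0]]]'
python3 plan.py 450.2 -9.2 77 1.511 3
```

```text
t: 8.6
ee_pos: [0.452, -0.0094, 0.1338]
orientation: [0.301, 3.122, -0.001]
ft_force: [-0.3, 0.9, -0.2]
width: 0.0851
grasp_force: 0.0
t: 9.4
ee_pos: [0.4503, -0.0092, 0.1312]
orientation: [1.963, 2.453, 0.0]
ft_force: [1.3, 0.1, -0.0]
width: 0.0854
grasp_force: 0.0
t: 9.7
ee_pos: [0.4503, -0.0092, 0.1311]
orientation: [2.29, 2.15, 0.001]
ft_force: [0.1, -0.5, 0.7]
width: 0.0854
grasp_force: 0.0
from [450.3  -9.2 131.1] h0 1.508 dh 0.003 tilt [ 0.0005 -0.0001] F [ 0.1 -0.5  0.7] w 85.4 g 0.0 t 9.7
-0.001 -0.008 -0.044 18.043
-0.001 -0.008 -0.044 18.043
-0.001 -0.008 -0.044 18.043
```

```bash
python3 -m jog '[[[0,0,0,0,0,20,0],[0,0,0,0,0,20,0],[0,0,0,0,0,14,60],[0,0,0,0,0,0,130],[0,0,0,0,0,0,180],[0,0,0,0,0,0,230],[0,0,0,0,0,0,230],[0,0,0,0,0,0,230]]]' 30
python3 -m jog '[[[0,0,0,0,0,0,230],[0,0,0,0,0,0,230],[0,0,0,0,0,0,230]]]'
```

```text
t: 10.5
ee_pos: [0.4508, -0.0093, 0.0775]
orientation: [2.286, 2.153, 0.001]
ft_force: [-1.3, -0.5, 5.1]
width: 0.0169
grasp_force: 31.2
t: 10.8
ee_pos: [0.4508, -0.0093, 0.0774]
orientation: [2.286, 2.153, 0.001]
ft_force: [-2.4, -0.6, 5.1]
width: 0.0169
grasp_force: 31.2
```

```bash
python3 -m jog '[[[0,0,0,0,0,-5,230],[0,0,0,0,0,-20,230],[0,0,0,0,0,-30,230],[0,0,0,0,0,-20,230]]]'
python3 plan.py 556.8 111.5 125 1.511 6
```

```text
t: 11.2
ee_pos: [0.4506, -0.0092, 0.1536]
orientation: [2.287, 2.152, 0.001]
ft_force: [0.6, -0.5, 0.1]
width: 0.0168
grasp_force: 30.5
from [450.6  -9.2 153.6] h0 1.510 dh 0.001 tilt [ 0.0015 -0.0003] F [ 0.6 -0.5  0.1] w 16.8 g 30.5 t 11.2
-0.0 21.151 16.448 4.773
-0.0 21.149 16.45 4.773
-0.0 21.147 16.452 4.773
-0.0 21.145 16.455 4.773
-0.0 21.143 16.457 4.773
-0.0 21.141 16.46 4.773
```

```bash
python3 -m jog '[[[0,0,0,21,16.5,0,230],[0,0,0,21,16.5,0,230],[0,0,0,21,16.5,0,230],[0,0,0,21,16.5,0,230],[0,0,0,21.3,16.5,10,230],[0,0,0,21.3,16.5,18,230],[0,0,0,0,0,0,230],[0,0,0,0,0,0,230]]]'
python3 plan.py 556.8 111.5 125 1.511 1
python3 - <<'E'
from h import *
t=grab("top",2); s=grab("scene",2)
o=np.zeros((600,800,3),np.uint8); o[:560,:350]=crop(t,215,150,50,80,7); o[:560,350:770]=crop(s,225,195,60,80,7); cv2.imwrite("pics/a4.png",o)
E
```

```text
t: 12.0
ee_pos: [0.5564, 0.1114, 0.1235]
orientation: [-2.286, -2.154, 0.001]
ft_force: [-0.9, -0.5, 0.6]
width: 0.0172
grasp_force: 30.5
from [556.4 111.4 123.5] h0 1.511 dh -0.000 tilt [-0.001  -0.0003] F [-0.9 -0.5  0.6] w 17.2 g 30.5 t 12.0
0.0 0.113 0.436 -1.503
```

View pics/a4.png

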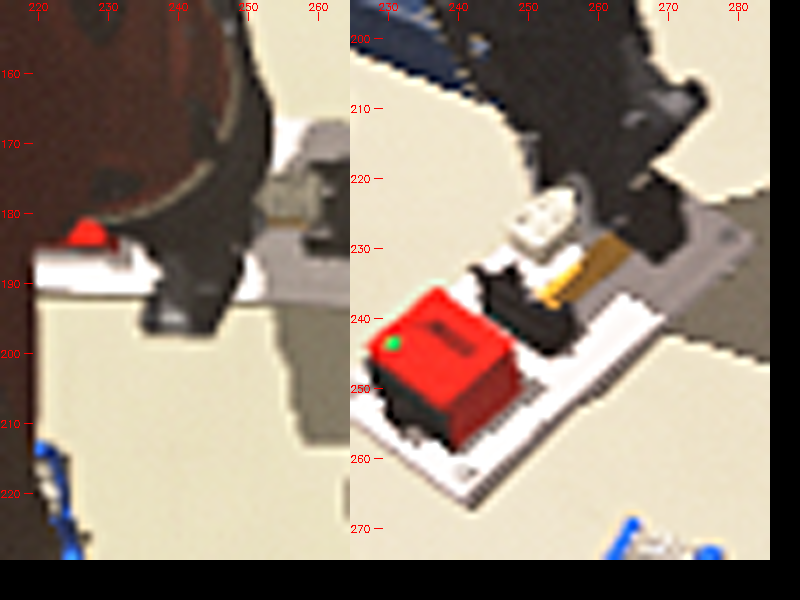

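The strip is held level above the nest. In the scene view its +y end is at about (247–257, 222–232), and in the top view its -y end is at about (260.9,178). I'll compare these with the prediction.

Run:
```python
from h import *
t=grab_frame("top"); s=grab_frame("scene")
p=[.5564,.1114,-.06,.0465]
for L in [(.009,.03,.014),(-.009,.03,.014),(.009,.03,0),(-.009,.03,0)]: print("scene",L,proj(s,place(p,L)).round(1))
for L in [(.009,-.03,.014),(-.009,-.03,.014)]: print("top",L,proj(t,place(p,L)).round(1))
f=[.5568,.1115,-.06,0]
for L in [(0,.021,.014),(0,-.021,.014),(0,.066,.04),(.0115,.066,.04),(-.0115,.066,.04)]: print("fx",L,proj(s,place(f,L)).round(1),proj(t,place(f,L)).round(1))
```

```text
scene (0.009, 0.03, 0.014) [[246.2 227.5]]
scene (-0.009, 0.03, 0.014) [[251.1 230.9]]
scene (0.009, 0.03, 0) [[246.8 230.9]]
scene (-0.009, 0.03, 0) [[251.6 234.3]]
top (0.009, -0.03, 0.014) [[260.  174.1]]
top (-0.009, -0.03, 0.014) [[259.5 180.8]]
fx (0, 0.021, 0.014) [[252.8 238.2]] [[244.3 179. ]]
fx (0, -0.021, 0.014) [[263.6 228.8]] [[259.4 179.7]]
fx (0, 0.066, 0.04) [[239.4 242.6]] [[225.7 176.8]]
fx (0.0115, 0.066, 0.04) [[236.3 240.4]] [[226.  172.6]]
fx (-0.0115, 0.066, 0.04) [[242.5 244.8]] [[225.4 181. ]]
```

Run:
```python
from h import *
t=grab("top",3); s=grab("scene",3)
np.set_printoptions(linewidth=200)
print("top G, cols 250-269"); 
for r in range(172,184): print(r,t["im"][r,250:270].tolist() and t["im"][r,250:270,1])
print("scene G cols 243-262")
for r in range(220,236): print(r,s["im"][r,243:263,1])
```

```text
top G, cols 250-269
172 [ 52  49  45  38 255 255 208 138 145 142 144 145 147 123  98 133 146 215 255 255]
173 [ 50  50  44  68 255 217 136 150 129  80  49  52  55  47  44  64 145 194 254 254]
174 [ 49  49  38  81 157 146 130 141 127 105  79  50  45  52  52  33 164 255 255 254]
175 [ 55  47  43 131 115 114 125 135 123 138 127  78  52  53  54  38  88 255 255 255]
176 [ 51  49  76 138 143 148 128 139 141 150 126 108  79  55  52  42 107 134 127 251]
177 [ 47  63 114 144 146 148 125 139 140 149 122 137  98  59  52  40 138 155 134 255]
178 [ 47  81 129 147 136 139 128 135 116 139 119  65  45  54  53  40 141 158 140 255]
179 [ 47  75 116 131 129 127 130 122 118 148 123  68  51  55  51  45 142 158 140 255]
180 [ 47  70  68 120 118 134 128 138 129 139 110  60  53  57  53  53 143 162 153 144]
181 [ 50  69  81  86  95 104 101  96 102  86  68  57  53  51  53  50 144 160 157 152]
182 [ 43  78  91 116 122 126 128 122 119  91  86  91  66  52  53  51 146 165 159 156]
183 [ 42  88 125 151 160 157 159 161 103 104 121 128  80  53  50  58 141 163 153 156]
scene G cols 243-262
220 [230 230 229 230 229 23
[... 648 characters left out ...]
 72  63  67]
228 [230 230 230 225 195 217 255 252 245 239 187 171 120 112 112 120 123 130 130  94]
229 [229 230 228 230 197 147 199 251 255 244 176 115 111 107 121 140 133 107 102 104]
230 [229 229 221 245 250 171 138 167 184 157 109 101 160 255 255 123 102  94  98 102]
231 [234 228 243 255 255 255 214 135 149 135  96 142 246 255 248  94  91 100 104 100]
232 [206 255 255 255 255 159 222 234 140 108 173 251 255 255 209  80  92  99  99  96]
233 [ 53 181 252 192  25  39 234 255 255 245 251 255 253 228 177  87  97  99  91  96]
234 [ 39  36  46  37  26  22  96 244 255 255 255 248 240 176  88  95 105  91 100 135]
235 [105  20  43  52  43  22 103 253 255 247 201 213 176  83  88  96  97 118 147 145]
```

The strip sits about 2.3 mm towards -y in the grip. I'll shift it and descend, watching the force.

```bash
python3 -m jog '[[[0,0,0,2.3,0.4,0,230],[0,0,0,0,0,5,230],[0,0,0,0,0,4,230],[0,0,0,0,0,0,230]]]' 
python3 -m jog '[[[0,0,0,0,0,3,230],[0,0,0,0,0,3,230],[0,0,0,0,0,0,230]]]' 
python3 -m jog '[[[0,0,0,0,0,2,230],[0,0,0,0,0,2,230],[0,0,0,0,0,0,230]]]'
python3 plan.py 556.8 113.8 91.3 1.511 1
```

```text
t: 13.0
ee_pos: [0.5567, 0.1134, 0.1136]
orientation: [-2.287, -2.152, 0.002]
ft_force: [0.1, -0.3, -0.5]
width: 0.0168
grasp_force: 30.5
t: 13.3
ee_pos: [0.557, 0.1134, 0.108]
orientation: [-2.288, -2.152, 0.001]
ft_force: [-0.8, -0.5, 0.5]
width: 0.0171
grasp_force: 30.5
t: 13.6
ee_pos: [0.5571, 0.1134, 0.1042]
orientation: [-2.288, -2.152, 0.0]
ft_force: [0.2, -0.2, 1.2]
width: 0.0169
grasp_force: 30.5
from [557.1 113.4 104.2] h0 1.510 dh 0.001 tilt [-0.0004 -0.    ] F [ 0.2 -0.2  1.2] w 16.9 g 30.5 t 13.6
-0.001 0.367 -0.363 12.948
```

Bottom is at ~27 mm with no contact so far.

```bash
python3 -m jog '[[[0,0,0,0,0,2,230],[0,0,0,0,0,0,230]]]' 
python3 -m jog '[[[0,0,0,0,0,2,230],[0,0,0,0,0,0,230]]]' 
python3 -m jog '[[[0,0,0,0,0,2,230],[0,0,0,0,0,0,230]]]'
```

```text
t: 13.8
ee_pos: [0.5572, 0.1134, 0.1023]
orientation: [-2.288, -2.153, 0.0]
ft_force: [0.2, 0.4, -0.0]
width: 0.017
grasp_force: 30.5
t: 14.0
ee_pos: [0.5572, 0.1134, 0.1003]
orientation: [-2.288, -2.153, 0.0]
ft_force: [0.4, -0.1, -0.5]
width: 0.0172
grasp_force: 30.5
t: 14.2
ee_pos: [0.5572, 0.1134, 0.0983]
orientation: [-2.288, -2.153, 0.0]
ft_force: [-0.6, 0.2, 0.3]
width: 0.0166
grasp_force: 30.5
```

```bash
python3 -m jog '[[[0,0,0,0,0,2,230],[0,0,0,0,0,0,230]]]' 
python3 -m jog '[[[0,0,0,0,0,2,230],[0,0,0,0,0,0,230]]]' 
python3 -m jog '[[[0,0,0,0,0,1.5,230],[0,0,0,0,0,0,230]]]'
python3 -m jog '[[[0,0,0,0,0,1,230],[0,0,0,0,0,0,230]]]'
```

```text
t: 14.4
ee_pos: [0.5572, 0.1134, 0.0963]
orientation: [-2.288, -2.152, 0.0]
ft_force: [-0.5, -0.1, -0.2]
width: 0.0167
grasp_force: 30.5
t: 14.6
ee_pos: [0.5571, 0.1134, 0.0943]
orientation: [-2.288, -2.152, 0.0]
ft_force: [-0.6, -0.8, 0.1]
width: 0.0169
grasp_force: 30.5
t: 14.8
ee_pos: [0.5572, 0.1134, 0.0928]
orientation: [-2.288, -2.153, 0.0]
ft_force: [0.4, 0.1, -0.0]
width: 0.0171
grasp_force: 30.5
t: 15.0
ee_pos: [0.5572, 0.1134, 0.0919]
orientation: [-2.288, -2.153, 0.0]
ft_force: [1.0, 0.1, 0.4]
width: 0.0169
grasp_force: 30.5
```

```bash
python3 -m jog '[[[0,0,0,0,0,0.6,230],[0,0,0,0,0,0,230]]]' 
python3 -m jog '[[[0,0,0,0,0,0.5,230],[0,0,0,0,0,0,230]]]'
```

```text
t: 15.2
ee_pos: [0.5573, 0.1135, 0.0915]
orientation: [2.288, 2.153, 0.0]
ft_force: [0.4, -0.2, 2.5]
width: 0.0171
grasp_force: 30.8
t: 15.4
ee_pos: [0.5573, 0.1134, 0.0915]
orientation: [2.288, 2.153, 0.0]
ft_force: [-2.7, -0.2, 8.3]
width: 0.0169
grasp_force: 31.5
```

The strip is seated, with contact at the expected height. I'll release it, lift, and head for the hood.

```bash
python3 -m jog '[[[0,0,0,0,0,-0.4,220],[0,0,0,0,0,0,190],[0,0,0,0,0,0,160],[0,0,0,0,0,0,140],[0,0,0,0,0,-10,140],[0,0,0,0,0,-25,140],[0,0,0,0,0,-35,140],[0,0,0,0,0,-35,60]]]'
python3 plan.py 560.7 -398.6 195 1.369 16
```

```text
t: 16.2
ee_pos: [0.557, 0.1134, 0.1979]
orientation: [-2.288, -2.152, 0.001]
ft_force: [1.3, 0.1, -0.1]
width: 0.0517
grasp_force: 0.0
from [557.  113.4 197.9] h0 1.510 dh -0.141 tilt [-0.0005  0.    ] F [ 1.3  0.1 -0.1] w 51.7 g 0.0 t 16.2
0.009 -31.927 2.185 0.183
0.009 -31.907 2.466 0.183
0.009 -31.884 2.746 0.183
0.009 -31.858 3.027 0.183
0.009 -31.83 3.307 0.183
0.009 -31.8 3.587 0.183
0.009 -31.767 3.867 0.183
0.009 -31.732 4.146 0.183
0.009 -31.694 4.425 0.183
0.009 -31.654 4.704 0.183
0.009 -31.612 4.982 0.183
0.009 -31.566 5.26 0.183
0.009 -31.519 5.538 0.183
0.009 -31.469 5.815 0.183
0.009 -31.417 6.091 0.183
0.009 -31.362 6.367 0.183
```

```bash
python3 -m jog '[[[0,0,0.009,-32,2,0,60],[0,0,0.009,-32,2.5,0,60],[0,0,0.009,-32,3,0,60],[0,0,0.009,-32,3,0,60],[0,0,0.009,-32,3,0,60],[0,0,0.009,-32,3.5,0,60],[0,0,0.009,-32,4,0,60],[0,0,0.009,-32,4,0,60]]]'
python3 -m jog '[[[0,0,0.009,-32,4.5,0,60],[0,0,0.009,-31.5,5,0,60],[0,0,0.009,-31.5,5,0,60],[0,0,0.009,-31.5,5,0,60],[0,0,0.009,-31.5,5.5,0,60],[0,0,0.009,-31.5,6,0,60],[0,0,0.009,-31.5,6,0,60],[0,0,0.009,-31,6.5,3,60]]]'
python3 -m jog '[[[0,0,0,0,0,0,60]]]'
python3 plan.py 560.7 -398.6 127 1.369 4
python3 - <<'E'
from h import *
t=grab("top",3); s=grab("scene",3)
o=np.zeros((600,800,3),np.uint8); o[:350,:490]=crop(t,405,145,70,50,7); o[:510,500:800]=crop(s,330,90,50,85,6);o[355:595,:480]=crop(t,220,160,60,30,8); cv2.imwrite("pics/a5.png",o)
E
```

```text
t: 17.0
ee_pos: [0.5585, -0.1452, 0.1971]
orientation: [2.364, 2.068, 0.001]
ft_force: [-0.0, -0.2, -0.7]
width: 0.065
grasp_force: 0.0
t: 17.8
ee_pos: [0.5602, -0.4011, 0.1945]
orientation: [2.437, 1.981, 0.0]
ft_force: [0.8, -1.3, 0.0]
width: 0.065
grasp_force: 0.0
t: 17.9
ee_pos: [0.5595, -0.4034, 0.1933]
orientation: [2.44, 1.977, -0.001]
ft_force: [-0.0, 0.4, 0.4]
width: 0.0653
grasp_force: 0.0
from [ 559.5 -403.4  193.3] h0 1.362 dh 0.007 tilt [ 0.0004 -0.0015] F [-0.   0.4  0.4] w 65.3 g 0.0 t 17.9
-0.002 1.232 0.044 16.582
-0.002 1.232 0.046 16.582
-0.002 1.232 0.048 16.582
-0.002 1.232 0.05 16.582
```

View pics/a5.png

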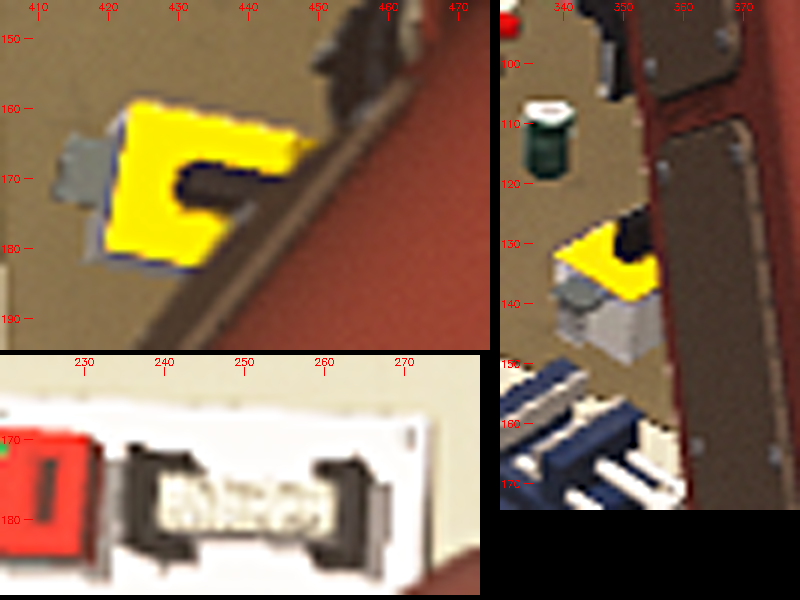

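The top view shows the strip seated between both U-ends at (240–261, 179). The hood has not moved. I'll grip the handle.

```bash
python3 -m jog '[[[0,0,-0.003,1.3,0,20,60],[0,0,-0.003,1.3,0,20,60],[0,0,0,1.2,0,18,100],[0,0,0,1.1,0,8,150],[0,0,0,0,0,0,200],[0,0,0,0,0,0,240],[0,0,0,0,0,0,240],[0,0,0,0,0,0,240]]]' 70
python3 -m jog '[[[0,0,0,0,0,0,240],[0,0,0,0,0,0,240],[0,0,0,0,0,0,240]]]' 
python3 plan.py 560.7 -398.6 127 1.369 1
```

```text
t: 19.0
ee_pos: [0.5614, -0.395, 0.128]
orientation: [2.43, 1.989, 0.0]
ft_force: [-0.9, 0.3, -2.2]
width: 0.0122
grasp_force: 71.3
t: 19.3
ee_pos: [0.5614, -0.3951, 0.1279]
orientation: [2.43, 1.989, 0.0]
ft_force: [0.5, 1.5, 4.0]
width: 0.0122
grasp_force: 72.0
from [ 561.4 -395.1  127.9] h0 1.372 dh -0.003 tilt [ 0.0008 -0.0007] F [0.5 1.5 4. ] w 12.2 g 72.0 t 19.3
0.003 -3.603 -0.009 0.928
```

```bash
python3 -m jog '[[[0,0,0,0,0,-3,240],[0,0,0,0,0,-8,240],[0,0,0,0,0,-20,240],[0,0,0,0,0,-30,240],[0,0,0,0,0,-30,240],[0,0,0,0,0,-30,240],[0,0,0,0,0,0,240]]]'
python3 plan.py 557.3 114.7 248 1.511 20
```

```text
t: 20.0
ee_pos: [0.5626, -0.396, 0.2535]
orientation: [2.425, 1.985, 0.002]
ft_force: [-0.0, -1.2, -1.7]
width: 0.0126
grasp_force: 71.3
from [ 562.6 -396.   253.5] h0 1.372 dh 0.139 tilt [ 0.0055 -0.0049] F [-0.  -1.2 -1.7] w 12.6 g 71.3 t 20.0
-0.007 24.979 -5.307 0.275
-0.007 25.016 -5.133 0.275
-0.007 25.051 -4.959 0.275
-0.007 25.085 -4.785 0.275
-0.007 25.117 -4.61 0.275
-0.007 25.149 -4.435 0.275
-0.007 25.179 -4.26 0.275
-0.007 25.208 -4.084 0.275
-0.007 25.236 -3.909 0.275
-0.007 25.263 -3.733 0.275
-0.007 25.288 -3.557 0.275
-0.007 25.312 -3.381 0.275
-0.007 25.335 -3.205 0.275
-0.007 25.357 -3.028 0.275
-0.007 25.377 -2.852 0.275
-0.007 25.396 -2.675 0.275
-0.007 25.414 -2.498 0.275
-0.007 25.431 -2.321 0.275
-0.007 25.447 -2.144 0.275
-0.007 25.461 -1.967 0.275
```

```bash
python3 -m jog '[[[0,0,-0.004,12,-3,0,240],[0,0,-0.007,22,-5,0,240],[0,0,-0.007,25,-5,0,240],[0,0,-0.007,25,-5,0,240],[0,0,-0.007,25,-5,0,240],[0,0,-0.007,25,-4.5,0,240],[0,0,-0.007,25,-4,0,240],[0,0,-0.007,25,-4,0,240]]]'
python3 -m jog '[[[0,0,-0.007,25,-4,0,240],[0,0,-0.007,25,-4,0,240],[0,0,-0.007,25,-3.5,0,240],[0,0,-0.007,25,-3.5,0,240],[0,0,-0.007,25,-3,0,240],[0,0,-0.007,25,-3,0,240],[0,0,-0.007,25,-3,0,240],[0,0,-0.007,25,-3,0,240]]]'
python3 plan.py 557.3 114.7 180 1.511 8
```

```text
t: 20.8
ee_pos: [0.5571, -0.2051, 0.2467]
orientation: [-2.375, -2.052, 0.001]
ft_force: [0.7, 0.7, -2.5]
width: 0.0124
grasp_force: 71.3
t: 21.6
ee_pos: [0.5542, -0.0038, 0.2468]
orientation: [-2.317, -2.119, 0.003]
ft_force: [0.6, -0.2, -1.8]
width: 0.012
grasp_force: 71.3
from [554.2  -3.8 246.8] h0 1.482 dh 0.029 tilt [-0.0028  0.0006] F [ 0.6 -0.2 -1.8] w 12.0 g 71.3 t 21.6
-0.004 14.786 -0.931 8.352
-0.004 14.789 -0.877 8.352
-0.004 14.792 -0.823 8.352
-0.004 14.795 -0.768 8.352
-0.004 14.798 -0.714 8.352
-0.004 14.801 -0.659 8.352
-0.004 14.803 -0.605 8.352
-0.004 14.805 -0.55 8.352
```

```bash
python3 -m jog '[[[0,0,-0.004,19,-1,0,240],[0,0,-0.004,19,-1,0,240],[0,0,-0.004,19,-1,5,240],[0,0,-0.004,19,-1,10,240],[0,0,-0.004,19,-1,15,240],[0,0,-0.004,15,0,20,240],[0,0,-0.004,8,0,12,240],[0,0,0,0,0,0,240]]]'
python3 -m jog '[[[0,0,0,0,0,0,240],[0,0,0,0,0,0,240]]]'
python3 plan.py 557.3 114.7 185 1.511 1
python3 - <<'E'
from h import *
t=grab("top",3); s=grab("scene",3)
cv2.imwrite("pics/s6raw.png",s["im"])
st=robot.get_state(); e=st["ee_pos"]; A=R.from_rotvec(st["orientation"]).as_matrix(); h=np.arctan2(A[1,0],A[0,0])
yaw=h-np.pi/2; p=[e[0]+.0035*np.sin(yaw),e[1]-.0035*np.cos(yaw),yaw,e[2]-.1249]; print(p)
for n,L in dict(tipR=(-.01,.066,.0115),tipL=(.01,.066,.0115),bot_px_py=(.029,.05,0),bot_nx_py=(-.029,.05,0),bot_nx_ny=(-.029,-.05,0),top_px_py=(.029,.05,.048),top_nx_py=(-.029,.05,.048),top_nx_ny=(-.029,-.05,.048)).items(): print(n,proj(s,place(p,L))[0].round(1))
f=[.557,.1115,-.06,0]; print("slot",proj(s,place(f,[(.0115,.066,.04),(-.0115,.066,.04)])).round(1).tolist())
c=crop(s,215,195,80,65,9); cv2.imwrite("pics/a6.png",c)
E
```

```text
t: 22.4
ee_pos: [0.558, 0.1134, 0.1838]
orientation: [-2.285, -2.151, 0.006]
ft_force: [0.6, 0.4, -2.7]
width: 0.0125
grasp_force: 71.1
t: 22.6
ee_pos: [0.5605, 0.1119, 0.187]
orientation: [2.289, 2.15, 0.001]
ft_force: [-0.0, 0.3, -2.6]
width: 0.0124
grasp_force: 71.1
from [560.5 111.9 187. ] h0 1.508 dh 0.003 tilt [ 0.001  -0.0001] F [-0.   0.3 -2.6] w 12.4 g 71.1 t 22.6
-0.003 2.603 -3.357 2.012
[np.float64(0.5600846182251877), np.float64(0.10869032065598659), np.float64(-0.06245022668563993), np.float64(0.06176589995902122)]
tipR [240.3 235.1]
tipL [234.8 231.3]
bot_px_py [234.8 226.8]
bot_nx_py [250.6 237.8]
bot_nx_ny [277.2 215. ]
top_px_py [232.3 214.6]
top_nx_py [248.5 225.6]
top_nx_ny [276.  202.7]
slot [[236.3, 240.4], [242.5, 244.8]]
```

View pics/a6.png

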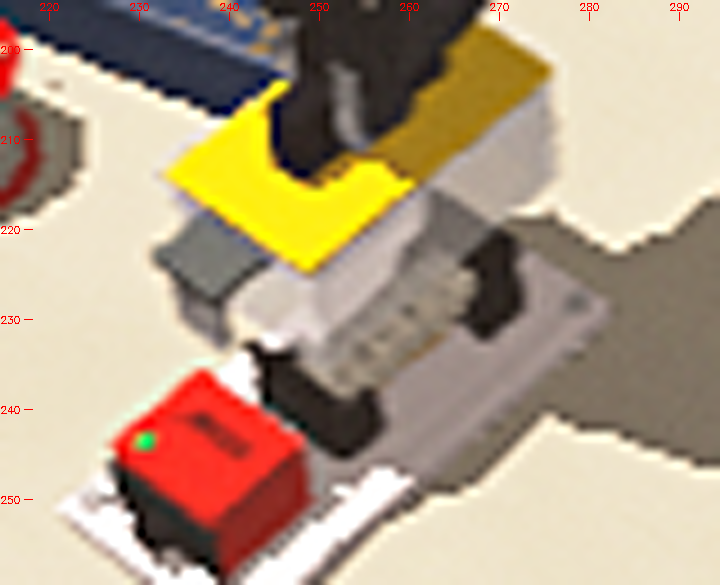

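The hood corners match the prediction within 0.7 px: (232.6,213.9), (248.5,224.9), (275.9,202.3). The slot, at (235.3,240.6) to (242.6,245.3), lies about 1.4 mm further +y than the fit. I'll correct for that and lower.

```bash
python3 -m jog '[[[0,0,-0.003,3.9,-3.2,0,240],[0,0,0,0,0,8,240],[0,0,0,0,0,8,240],[0,0,0,0,0,4,240],[0,0,0,0,0,0,240],[0,0,0,0,0,0,240]]]'
python3 plan.py 557.3 116.3 155 1.511 1
```

```text
t: 23.5
ee_pos: [0.5572, 0.1165, 0.1661]
orientation: [-2.286, -2.155, 0.001]
ft_force: [-0.9, -0.3, -1.8]
width: 0.0123
grasp_force: 71.2
from [557.2 116.5 166.1] h0 1.512 dh -0.001 tilt [-0.0004 -0.0001] F [-0.9 -0.3 -1.8] w 12.3 g 71.2 t 23.5
0.001 -0.195 0.159 11.084
```

```bash
python3 -m jog '[[[0,0,0,0,0,4,240],[0,0,0,0,0,4,240],[0,0,0,0,0,3,240],[0,0,0,0,0,0,240]]]'
python3 -m jog '[[[0,0,0,0,0,2,240],[0,0,0,0,0,0,240]]]'
python3 -m jog '[[[0,0,0,0,0,2,240],[0,0,0,0,0,0,240]]]'
```

```text
t: 23.9
ee_pos: [0.5568, 0.1165, 0.1548]
orientation: [-2.286, -2.155, 0.001]
ft_force: [-0.5, -0.2, -2.6]
width: 0.0125
grasp_force: 71.2
t: 24.1
ee_pos: [0.5571, 0.1165, 0.1531]
orientation: [-2.286, -2.155, 0.0]
ft_force: [-0.2, -0.4, -3.6]
width: 0.0123
grasp_force: 71.2
t: 24.3
ee_pos: [0.5571, 0.1166, 0.1511]
orientation: [-2.286, -2.155, 0.0]
ft_force: [-0.2, -0.8, -2.7]
width: 0.0125
grasp_force: 71.2
```

```bash
for i in 1; do python3 -m jog '[[[0,0,0,0,0,1.5,240],[0,0,0,0,0,0,240]]]'
python3 -m jog '[[[0,0,0,0,0,1.5,240],[0,0,0,0,0,0,240]]]'
python3 -m jog '[[[0,0,0,0,0,1.5,240],[0,0,0,0,0,0,240]]]'; done
```

```text
t: 24.5
ee_pos: [0.5571, 0.1165, 0.1496]
orientation: [-2.286, -2.155, 0.0]
ft_force: [-0.7, -0.6, -3.0]
width: 0.0125
grasp_force: 71.2
t: 24.7
ee_pos: [0.5571, 0.1166, 0.1481]
orientation: [-2.286, -2.155, 0.0]
ft_force: [0.2, 0.9, -2.6]
width: 0.0126
grasp_force: 71.2
t: 24.9
ee_pos: [0.5571, 0.1166, 0.1466]
orientation: [-2.286, -2.155, 0.0]
ft_force: [0.6, -0.4, -2.6]
width: 0.0125
grasp_force: 71.2
```

Tip is 7 mm into the slot with no contact, so I'll keep lowering.

```bash
python3 -m jog '[[[0,0,0,0,0,2,240],[0,0,0,0,0,2,240],[0,0,0,0,0,0,240]]]'
python3 -m jog '[[[0,0,0,0,0,2,240],[0,0,0,0,0,2,240],[0,0,0,0,0,0,240]]]'
python3 -m jog '[[[0,0,0,0,0,2,240],[0,0,0,0,0,0,240]]]'
```

```text
t: 25.2
ee_pos: [0.557, 0.1165, 0.1424]
orientation: [-2.286, -2.155, 0.001]
ft_force: [-0.1, -0.1, -2.7]
width: 0.0123
grasp_force: 71.2
t: 25.5
ee_pos: [0.557, 0.1165, 0.1385]
orientation: [-2.286, -2.155, 0.001]
ft_force: [0.0, 1.4, -2.6]
width: 0.0123
grasp_force: 71.2
t: 25.7
ee_pos: [0.5574, 0.1167, 0.137]
orientation: [2.286, 2.155, 0.001]
ft_force: [0.1, 1.2, 0.7]
width: 0.0125
grasp_force: 72.0
```

```bash
python3 -c "
from workcell import robot; s=robot.get_state(); print(s['wrist_torque'])"
python3 -m jog '[[[0,0,0,0,0,0.5,240],[0,0,0,0,0,0,240]]]'
python3 -m jog '[[[0,0,0,0,0,0.5,240],[0,0,0,0,0,0,240]]]'
python3 -m jog '[[[0,0,0,0,0,0.5,240],[0,0,0,0,0,0,240]]]'
python3 -c "
from workcell import robot; s=robot.get_state(); print(s['wrist_torque'])"
```

```text
[-0.00392395  0.17278358 -0.08224553]
t: 25.9
ee_pos: [0.5574, 0.1167, 0.1367]
orientation: [2.286, 2.155, 0.001]
ft_force: [-0.7, 1.9, 5.3]
width: 0.0126
grasp_force: 72.2
t: 26.1
ee_pos: [0.5575, 0.1167, 0.1364]
orientation: [2.286, 2.155, 0.001]
ft_force: [-0.1, 1.5, 7.3]
width: 0.0125
grasp_force: 72.6
t: 26.3
ee_pos: [0.5575, 0.1168, 0.1361]
orientation: [2.285, 2.155, 0.002]
ft_force: [-2.5, 2.8, 8.9]
width: 0.0127
grasp_force: 73.0
[ 0.09211014  0.54544384 -0.12652199]
```

```bash
python3 -m jog '[[[0,0,0,0,0,0,240],[0,0,0,0,0,0,240],[0,0,0,0,0,0,240]]]' 20
python3 -m jog '[[[0,0,0,0,0,0.6,240],[0,0,0,0,0,0,240]]]'
python3 -m jog '[[[0,0,0,0,0,0.6,240],[0,0,0,0,0,0,240]]]'
python3 -c "
from workcell import robot; s=robot.get_state(); print(s['wrist_torque'])"
```

```text
t: 26.6
ee_pos: [0.5575, 0.1168, 0.1361]
orientation: [2.285, 2.155, 0.002]
ft_force: [-2.2, 2.3, 10.1]
width: 0.012
grasp_force: 73.0
t: 26.8
ee_pos: [0.5576, 0.1169, 0.1356]
orientation: [2.285, 2.155, 0.002]
ft_force: [-2.2, 3.5, 10.1]
width: 0.0125
grasp_force: 73.0
t: 27.0
ee_pos: [0.5577, 0.117, 0.1353]
orientation: [2.285, 2.155, 0.003]
ft_force: [-3.1, 5.7, 13.0]
width: 0.0127
grasp_force: 73.4
[ 0.20756668  0.50509105 -0.19760928]
```

Reaction is small and centred towards the -y end, and the hood is within ~0.4 mm of its nominal height. I'll ease the fingers open gradually so it settles.

```bash
python3 -m jog '[[[0,0,0,0,0,0,216],[0,0,0,0,0,0,214],[0,0,0,0,0,0,212],[0,0,0,0,0,0,210]]]' 20
python3 -m jog '[[[0,0,0,0,0,0,206],[0,0,0,0,0,0,203],[0,0,0,0,0,0,200],[0,0,0,0,0,0,200]]]'
```

```text
t: 27.4
ee_pos: [0.5571, 0.1165, 0.134]
orientation: [2.286, 2.155, -0.0]
ft_force: [-0.5, 0.1, -0.3]
width: 0.0151
grasp_force: 0.2
t: 27.8
ee_pos: [0.5572, 0.1165, 0.134]
orientation: [-2.286, -2.155, 0.0]
ft_force: [0.1, 0.7, 0.2]
width: 0.0184
grasp_force: 0.0
```

```bash
python3 -m jog '[[[0,0,0,0,0,0,180],[0,0,0,0,0,0,160],[0,0,0,0,0,-10,150],[0,0,0,0,0,-25,150],[0,0,0,0,0,-40,150],[0,0,0,-20,0,-40,150],[0,0,0,-40,0,-40,150],[0,0,0,-45,0,-10,150]]]'
python3 -m jog '[[[0,0,0,-45,0,0,150],[0,0,0,-45,0,0,150],[0,0,0,-45,0,0,150],[0,0,0,-45,0,0,150],[0,0,0,0,0,0,150]]]'
python3 - <<'E'
from h import *
t=grab("top",3); s=grab("scene",3)
for q in ([.557,.113,-.06,.01],[.557,.113,-.06,.012]):
  for n,L in dict(px_py=(.029,.05,.048),nx_py=(-.029,.05,.048),nx_ny=(-.029,-.05,.048),px_ny=(.029,-.05,.048),b_nx_py=(-.029,.05,0),b_nx_ny=(-.029,-.05,0)).items(): print(n,proj(s,place(q,L))[0].round(1),proj(t,place(q,L))[0].round(1))
o=np.zeros((600,800,3),np.uint8); o[:560,:400]=crop(s,230,195,50,70,8)
o[:400,400:800]=crop(t,212,155,50,50,8)
cv2.imwrite("pics/a7.png",o)
E
```

```text
t: 28.6
ee_pos: [0.5526, 0.0163, 0.2994]
orientation: [2.28, 2.155, 0.007]
ft_force: [0.6, -0.7, -0.1]
width: 0.0352
grasp_force: 0.0
t: 29.1
ee_pos: [0.5402, -0.1682, 0.2952]
orientation: [2.29, 2.148, -0.001]
ft_force: [1.3, 0.3, -0.3]
width: 0.0352
grasp_force: 0.0
px_py [234.8 229.3] [230.2 165.2]
nx_py [250.6 240.4] [228.6 186.8]
nx_ny [277.1 217.3] [266.1 188.6]
px_ny [261.5 207.4] [267.5 167. ]
b_nx_py [252.6 251.7] [232.9 189. ]
b_nx_ny [278.2 228.8] [268.8 190.7]
px_py [234.7 228.8] [230.  165.1]
nx_py [250.5 239.9] [228.4 186.7]
nx_ny [277.1 216.8] [266.  188.5]
px_ny [261.4 206.9] [267.4 166.8]
b_nx_py [252.5 251.3] [232.8 188.9]
b_nx_ny [278.1 228.3] [268.7 190.6]
```

View pics/a7.png

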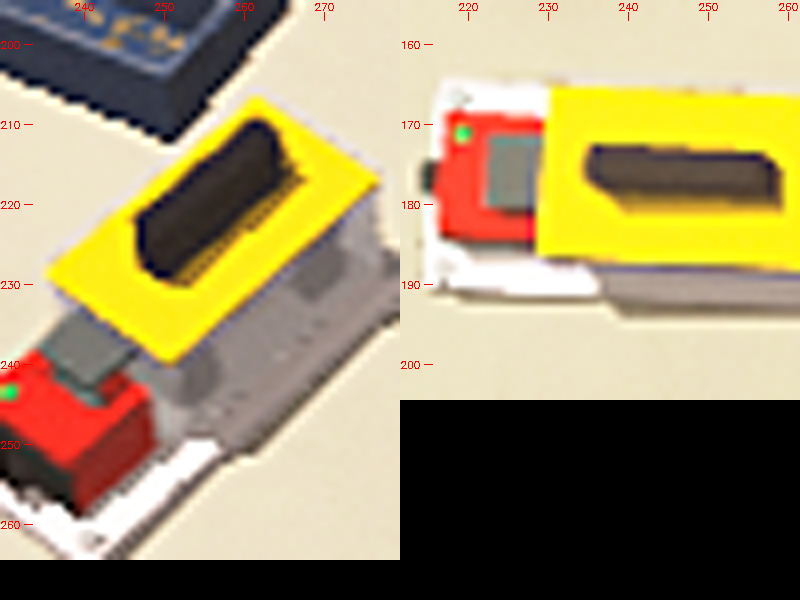

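The scene view shows the hood square on the base with its tongue in the switch slot. The corners, (235.3,228.5), (250.8,239.9), (276.8,217.4) and (261.4,206.6), match the fitted pose within 0.8 px. To confirm it is fully down, I'll press lightly on the handle with shut fingers.

```bash
python3 plan.py 558 130 180 1.511 8
```

```text
from [ 540.7 -162.1  294.8] h0 1.513 dh -0.002 tilt [0.0001 0.0002] F [-0.2  0.4 -0.7] w 35.4 g 0.0 t 29.4
0.0 36.577 0.058 14.345
0.0 36.577 0.047 14.345
0.0 36.577 0.036 14.345
0.0 36.577 0.025 14.345
0.0 36.577 0.014 14.345
0.0 36.577 0.004 14.345
0.0 36.577 -0.007 14.345
0.0 36.577 -0.018 14.345
```

```bash
python3 -m jog '[[[0,0,0,36.5,0,5,250],[0,0,0,36.5,0,5,250],[0,0,0,36.5,0,5,250],[0,0,0,36.5,0,10,250],[0,0,0,36.5,0,15,250],[0,0,0,36.5,0,20,250],[0,0,0,36.5,0,25,250],[0,0,0,36.5,0,25,250]]]'
python3 -m jog '[[[0,0,0,0,0,5,250],[0,0,0,0,0,5,250],[0,0,0,0,0,5,250],[0,0,0,0,0,3,250],[0,0,0,0,0,0,250]]]'
```

```text
t: 30.2
ee_pos: [0.5575, 0.1309, 0.1841]
orientation: [2.284, 2.157, 0.001]
ft_force: [-0.2, -1.1, 0.1]
width: 0.002
grasp_force: 0.0
t: 30.7
ee_pos: [0.558, 0.1274, 0.1666]
orientation: [2.287, 2.154, 0.0]
ft_force: [0.1, -0.3, -0.2]
width: 0.0016
grasp_force: 0.0
```

```bash
python3 -m jog '[[[0,0,0,0,0,3,250],[0,0,0,0,0,3,250],[0,0,0,0,0,1.5,250],[0,0,0,0,0,0,250]]]'
python3 -m jog '[[[0,0,0,0,0,1,250],[0,0,0,0,0,0,250]]]'
python3 -m jog '[[[0,0,0,0,0,1,250],[0,0,0,0,0,0,250]]]'
```

```text
t: 31.1
ee_pos: [0.5577, 0.1281, 0.1587]
orientation: [-2.286, -2.155, 0.001]
ft_force: [0.4, 0.3, -0.4]
width: 0.0015
grasp_force: 0.0
t: 31.3
ee_pos: [0.558, 0.1282, 0.1581]
orientation: [2.286, 2.155, 0.0]
ft_force: [0.0, -0.2, 0.7]
width: 0.0016
grasp_force: 0.4
t: 31.5
ee_pos: [0.5587, 0.1283, 0.1577]
orientation: [2.285, 2.154, 0.003]
ft_force: [0.6, -0.1, 6.6]
width: 0.0017
grasp_force: 3.1
```

```bash
python3 -m jog '[[[0,0,0,0,0,1.5,250],[0,0,0,0,0,0,250]]]'
python3 -m jog '[[[0,0,0,0,0,-2,250],[0,0,0,0,0,-2,250],[0,0,0,-35,0,0,250],[0,0,0,0,0,0,250]]]'
python3 -m jog '[[[0,0,0,0,0,3,250],[0,0,0,0,0,1.2,250],[0,0,0,0,0,0,250]]]'
python3 -m jog '[[[0,0,0,0,0,1,250],[0,0,0,0,0,0,250]]]'
```

```text
t: 31.7
ee_pos: [0.5594, 0.1284, 0.1574]
orientation: [2.284, 2.153, 0.005]
ft_force: [-0.3, 1.1, 16.4]
width: 0.0016
grasp_force: 8.0
t: 32.1
ee_pos: [0.5554, 0.0909, 0.1592]
orientation: [2.288, 2.153, -0.002]
ft_force: [-0.1, 0.7, -0.6]
width: 0.0014
grasp_force: 0.0
t: 32.4
ee_pos: [0.5568, 0.0918, 0.1578]
orientation: [2.283, 2.15, -0.001]
ft_force: [-6.7, -11.8, 29.0]
width: 0.0016
grasp_force: 14.6
t: 32.6
ee_pos: [0.5569, 0.0916, 0.1576]
orientation: [2.283, 2.149, -0.001]
ft_force: [-9.4, -12.6, 37.3]
width: 0.0017
grasp_force: 18.6
```

Contact height is equal and rigid at both ends of the handle, so the hood is down and level. I'll retreat, check that nothing moved and hand in.

```bash
python3 -m jog '[[[0,0,0,0,0,-5,250],[0,0,0,0,0,-20,250],[0,0,0,0,0,-40,250],[0,0,0,-20,0,-40,250],[0,0,0,-40,0,-30,250],[0,0,0,-45,0,0,250],[0,0,0,-45,0,0,250],[0,0,0,-45,0,0,250]]]'
python3 -m jog '[[[0,0,0,-45,0,0,250],[0,0,0,-10,0,0,250],[0,0,0,0,0,0,250]]]'
python3 - <<'E'
from h import *
t=grab("top",3); old=cv2.imread("pics/top0.png").astype(int)
im=t["im"].astype(int); 
def yel(im): m=(im[...,2]>180)&(im[...,1]>150)&(im[...,0]<80); m[:,:200]=0; m[:155]=0; m[200:]=0;m[:,300:]=0; return cv2.minAreaRect(np.argwhere(m)[:,::-1].astype(np.float32))
print("now",yel(im)); 
a=cv2.imread("pics/a7.png"); b=crop(t,212,155,50,50,8); print("diff vs after release",np.abs(a[:400,400:800].astype(int)-b.astype(int)).mean())
for n,(x,y) in dict(relay=(323,178),tape=(353,141),decoy=(268,244),heatsink=(217,219)).items(): print(n,np.abs(old[y-12:y+12,x-12:x+12]-im[y-12:y+12,x-12:x+12]).mean().round(1))
print(robot.get_state()["t"],robot.get_state()["ft_force"])
E
```

```text
t: 33.4
ee_pos: [0.5442, -0.1023, 0.2894]
orientation: [2.285, 2.156, 0.001]
ft_force: [0.3, 0.7, -0.4]
width: 0.0018
grasp_force: 0.0
t: 33.7
ee_pos: [0.541, -0.1572, 0.2888]
orientation: [-2.288, -2.152, -0.0]
ft_force: [-0.5, 0.5, 0.8]
width: 0.0018
grasp_force: 0.0
now ((243.2330322265625, 176.60635375976562), (46.8516731262207, 21.356754302978516), 2.7263107299804688)
diff vs after release 1.7846145833333333
relay 116.3
tape 72.9
decoy 100.8
heatsink 10.0
33.85 [-0.03299592 -1.02640038  0.19151121]
```

```bash
python3 -c "
from workcell import workorder; print(workorder.sign_off())"
```

```text
the job is handed in; nothing more can be done
None
```

The job is handed in at about 34 s: the strip is seated in the nest, and the hood stands flat and level over it with its tongue in the switch slot. In the last picture the arm blocked the view of the relay, tape and purple part, so I could not confirm they stayed put, but no move went near them.

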